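# Set out the cultures for reading

### The arm

A 6-joint arm with a two-finger parallel gripper is mounted at the origin on the work surface. World frame = base frame: x ahead of the robot, y to its left, z up, the work surface at z = 0. Lengths are in mm, angles in rad, forces in N, time in s.
With the tool pointing down it reaches from about 350 to 800 mm from the base axis. Payload 7.3 kg.
Tool frame: the origin (TCP) lies at the very end of the fingers, on their centre line; the grasp point (between the pads) lies 19 mm behind it (env.grip_depth is the distance from the TCP to the grasp point, in mm); z points along the fingers, y is the line along which they close (so a half turn about z gives the same grasp; the last joint's range is limited). The gripper opens to 85 mm and grips with 20 to 120 N. Pads are 22 mm wide; open, the fingers measure 114 mm over their backs; the gripper's body (76 mm by 85 mm) begins 54 mm behind the grasp point. The pads swing forward as they close: fully open they stand 13 mm farther back than shut.
Start: joints at [-1.266, 0.342, 1.524, -0, 1.275, -0.146], TCP at [228.759, -472.561, 231.322] pointing down, gripper open.
Joint ranges: [-2.53, 2.53], [-0.77, 2.02], [0.04, 2.7], [-1, 4.14], [0.28, 2.66], [-3.11, 3.11]. Speed limits (rad/s): [2.57, 2.57, 3.14, 3.14, 3.14, 3.14].

### API

Orientations are given as [roll, pitch, yaw] about the fixed x, y, z axes, in that order (R = Rz(yaw) Ry(pitch) Rx(roll)).
In Python, from cell import state, eyes, workorder, env gives the robot as it stands.
- The arm moves only by the tool jog_arm, never from a script. Its argument "rows" is a list of rows, each a list of 4 numbers: the shift along the tool's x, y, z in mm, then the turn about the tool's z in degrees. A call has 1 to 12 rows; each row is the pose to reach, as a shift and turn from the pose commanded when the call began, along the tool's axes at that moment; what a row does not reach only later rows make up. A row lasts 1/10 s, in which the tool goes at most 50 mm and 8.59 degrees, less where a joint would pass 70% of its speed; a pose out of reach is approached as far as the arm can. A call with a gripper value outside its range is refused whole. "grip" is the finger opening in mm, from 0 to 85.4, set as the call begins (left out, the last holds). The fingers move at their own pace and stop on an object; "grip_force" is the grip in N (left out, the last holds). Time passes only in rows, so rows that repeat a pose let the fingers close. It gives the time, the measured TCP pose, the force, the opening and the grip force at its end, in the units of the state.
- state(): the state, without advancing time (a new reading comes with each control period).
- eyes.camera(name): name is "side" or "top" or "wrist"; returns a dict with "image" (384x512x3 uint8, red, green, blue), "depth" (384x512 float32, mm along the optical axis (not along the pixel's ray), 0 where there is no reading), "intrinsics" (3x3 intrinsics, pixels), "k1" (the pictures are not rectified: a ray, as slopes to the right and down, at radius r is drawn at 1 + k1 r^2 times it, then the intrinsics apply), "origin" and "attitude" of the camera in the world. Camera axes: x right, y down, z forward; pixel columns grow to the right and rows downward; lengths in mm; the calibration is good to about 2 mm. A picture is of the moment at which its call begins.
- workorder.hand_in(): hands the job in; it is judged then, once.
Trained networks look in a picture, given as the dict that the camera call returned (one of the last four; its "shot" number tells which), for a name from the list of things; names that differ only in an ending like _2 or _b are one class to them, and where a whole thing is asked for, a point or a joint stands for the part that bears it (a point fixed in the world has none). Each returns a list of dicts, best first, with "confidence" (0 to 1); they miss things now and then, are a little off and sometimes report something else, mostly with a low value. They report only what shows in the picture. A call takes as long as a camera call. They do not tell look-alikes from the thing itself.
- eyes.trace(picture, query): "mask" (384x512 bool, what is visible of it) and "bbox" ([left, top, right, bottom] in pixels, round what is visible of it).
The state is a dict: "t": time; "joints": joint angles; "joint_vel": joint speeds; "joint_efforts": joint torques, N m; "position": TCP position; "eef_rot": TCP orientation; "wrist_force": force on the tool from outside, world axes, zero at the start; "wrist_torque": the same for the moment, N m; "width": opening from 0.0 (shut) to 1.0 (fully open); "grip_force": force on a finger pad.
Only numpy, scipy, OpenCV 4.12 (cv2) and the standard library are available. Lean on these libraries where they do the work, as an engineer would, in place of code of your own. Each camera call takes 0.05 s, during which the arm holds its last target. There are 200 camera calls.

### The job

Set out the cultures for reading: put each of the four closed culture vessels (large round dish, small round dish, square dish, oblong chamber slide) lid up on the rubber pad of its own shape and size, centred and squared with the white outline, and have the black loupe standing, lens up, on the middle of the large round dish's lid when it is on its pad. Set everything down gently, without dropping it, and leave the amber glass vial standing where it is.

Things in the scene. Friction and masses are not known exactly. Their poses are not given: they have to be found in the camera images.
- large_dish: Loose closed culture dish, round, 64 mm diameter, 16 mm tall, flat lid on top; pale rim, amber agar with cream spots. 48 to 84 g. Origin: centre of the underside; z up.
- small_dish: Loose closed culture dish, round, 38 mm diameter, 16 mm tall, same look as the large one. 24 to 42 g. Origin: centre of the underside; z up.
- square_dish: Loose closed culture dish, square, 54 by 54 mm, 16 mm tall, same look (pale rim, amber agar). 40 to 70 g. Origin: centre of the underside; z up. x and y run along its sides; any quarter turn is as good.
- slide: Loose chamber slide: pale oblong base plate 76 by 26 mm, 3 mm thick, carrying a block of eight amber-filled wells 56 by 26 mm over its middle; 16 mm tall in all. 24 to 42 g. Origin: centre of the underside; z up. x runs along its length, y across its 26 mm width; a half turn is as good.
- loupe: Loose stand loupe: upright black round tube, 40 mm diameter (slightly waisted to look at, but straight-sided to grip), 34 mm tall, with a pale glass lens in its top. 48 to 84 g. Origin: centre of the underside; z up.
- pad_large: Fixed flat pad of black rubber, 4 mm thick, round, 84 mm diameter, with a thin white outline circle of 64 mm drawn at its middle: the place of the large round dish. Origin: centre of the underside, on the table; z up.
- pad_small: Fixed flat pad of black rubber, 4 mm thick, round, 58 mm diameter, with a thin white outline circle of 38 mm drawn at its middle: the place of the small round dish. Origin: centre of the underside, on the table; z up.
- pad_square: Fixed flat pad of black rubber, 4 mm thick, square, 74 by 74 mm, with a thin white outline square of 54 mm drawn at its middle: the place of the square dish. Origin: centre of the underside, on the table; z up. x and y run along its sides.
- pad_slide: Fixed flat pad of black rubber, 4 mm thick, oblong, 96 by 46 mm, with a thin white outline oblong of 76 by 26 mm drawn at its middle: the place of the chamber slide. Origin: centre of the underside, on the table; z up. x runs along its length.
- vial: Bystander, not to be knocked over or shifted: small standing amber glass vial with white cap, 25 mm diameter, 55 mm tall, loose, 50 g. Origin: centre of the underside; z up.
Mind the look-alikes: they are no part of the job. What is shaped like the pad_large but green is not meant.

How it is judged (in metres and radians):
At the end, for the whole second after the job is handed in: Each vessel rests flat (0.1 rad) on its own pad, centres within 10 mm; slide (either way round) and square dish (any quarter turn) within 0.2 rad of their pads; loupe upright on the large dish's lid within 10 mm of its centre; all released and at rest (horizontal distance between large_dish and pad_large below 0.01 m and height (world z) of large_dish between 0.002 and 0.007 m and horizontal distance between small_dish and pad_small below 0.01 m and height (world z) of small_dish between 0.002 and 0.007 m and horizontal distance between square_dish and pad_square below 0.01 m and height (world z) of square_dish between 0.002 and 0.007 m and horizontal distance between slide and pad_slide below 0.01 m and height (world z) of slide between 0.002 and 0.007 m and angle between the x axis of slide and the x axis of pad_slide, either way round below 0.2 rad and (angle between the x axis of square_dish and the x axis of pad_square, either way round below 0.2 rad or angle between the x axis of square_dish and the y axis of pad_square, either way round below 0.2 rad) and horizontal distance between loupe and large_dish below 0.01 m and height (world z) of loupe between 0.0175 and 0.0235 m and angle between each of large_dish, small_dish, square_dish, slide, loupe's own z axis and vertical below 0.1 rad and linear speed of each of large_dish, small_dish, square_dish, slide, loupe below 0.01 m/s); the robot touches nothing.
It fails at once if a vessel or the loupe is dropped or thrown (faster than 0.8 m/s with no finger on it: a fall of over 30 mm) ((linear speed of large_dish above 0.8 m/s and contact force between large_dish and the fingers below 0.01 N) or (linear speed of small_dish above 0.8 m/s and contact force between small_dish and the fingers below 0.01 N) or (linear speed of square_dish above 0.8 m/s and contact force between square_dish and the fingers below 0.01 N) or (linear speed of slide above 0.8 m/s and contact force between slide and the fingers below 0.01 N) or (linear speed of loupe above 0.8 m/s and contact force between loupe and the fingers below 0.01 N)).
It fails at once if the glass vial is knocked over or pushed more than 30 mm from its place (angle between vial's own z axis and vertical above 0.5 rad or distance of vial from where it was at the start of the episode above 0.03 m).
It also fails if it takes over 125 s, if anything falls off the work surface, if the arm or the gripper's body presses on something with over 40 N, if the wrist force passes 120 N, or if a joint passes its speed limit or range.

## Working session

There is one attempt and no reset: what is moved stays moved. The work goes in short steps, Python scripts to look and compute and a tool call to move; the robot and the scene stay as the last step left them, time stands still between calls to the robot, and variables do not carry over. Pictures are saved under pics/ and viewed, at most 14 in all, crops included, and the job is handed in when it is done.

Besides the shell and the picture viewer there is one more tool, called after ">>>" as name(argument=value, ...) on one line, values as JSON. jog_arm: Moves the arm, as the interface text tells. Its arguments: {"type":"object","properties":{"rows":{"type":"array","items":{"type":"array","items":{"type":"number"}}},"grip":{"type":"number"},"grip_force":{"type":"number"}},"required":["rows"]}

```bash
ls; mkdir -p pics
python3 - <<'E'
from cell import state, eyes, workorder, env
import cv2
print(state())
for n in("top","side"):
    p=eyes.camera(n);print(n,p["intrinsics"],p["k1"],p["origin"],p["attitude"],p["shot"])
    cv2.imwrite(f"pics/{n}0.png",p["image"][:,:,::-1])
E
```

```text
pics
{'t': 0.0, 'joints': array([-1.26600777e+00,  3.42693517e-01,  1.52502215e+00, -3.54095779e-05,
        1.27539004e+00, -1.46008913e-01]), 'joint_vel': array([-0.00089042,  0.00061988, -0.00013653, -0.00010153, -0.00024993,
        0.00115532]), 'joint_efforts': array([-1.88612183e-03, -4.33679509e+01, -2.46015930e+01, -7.40027849e-05,
        7.89156969e-03, -1.20075060e-05]), 'position': array([ 228.61804223, -472.16185595,  230.63932505]), 'eef_rot': array([-3.14009078e+00, -1.86633902e-04,  4.50807668e-01]), 'wrist_force': array([ 0.58396103, -0.12150811,  0.54628965]), 'wrist_torque': array([-0.04193658,  0.00780654,  0.02640172]), 'grip_force': 0.0, 'width': 0.9981171891709802}
top [[348.82716115   0.         254.52384646]
 [  0.         348.82716115 195.86172317]
 [  0.           0.           1.        ]] -0.05716726401200798 [387.26949622   3.26056093 821.82662475] [-2.98930439  0.02716145 -1.59105404] 1
side [[456.21303786   0.         253.4424229 ]
 [  0.         456.21303786 187.87001139]
 [  0.           0.           1.        ]] -0.012155293740858573 [-270.91101171  718.68094773  644.68746183] [-2.08778109  0.00637458 -2.34483517] 2
```

View pics/top0.png

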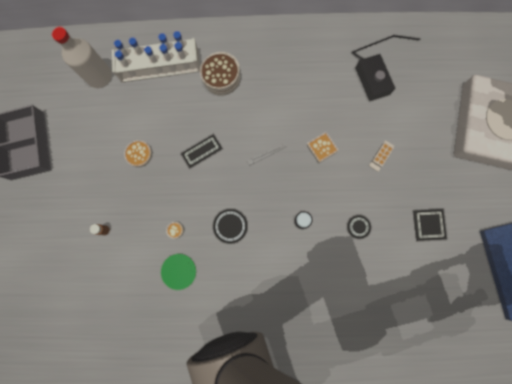

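View pics/side0.png

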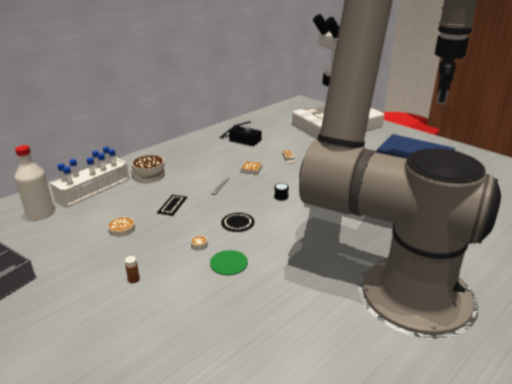

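```bash
cat > h.py <<'E'
import numpy as np, cv2
from scipy.spatial.transform import Rotation as Ro
from cell import state, eyes, workorder, env
def px2w(p,uv,z):
    K=p["intrinsics"];uv=np.atleast_2d(np.array(uv,float))
    d=(uv-[K[0,2],K[1,2]])/[K[0,0],K[1,1]]; s=d.copy()
    for _ in range(8): s=d/(1+p["k1"]*(s**2).sum(1,keepdims=True))
    r=np.c_[s,np.ones(len(s))]@Ro.from_euler("xyz",p["attitude"]).as_matrix().T
    o=np.array(p["origin"]); return o+r*((z-o[2])/r[:,2])[:,None]
H=dict(large_dish=16,small_dish=16,square_dish=16,slide=16,loupe=34,pad_large=4,pad_small=4,pad_square=4,pad_slide=4,vial=55)
def find(p,n,conf=.3,z0=0):
    out=[]
    for d in eyes.trace(p,n):
        if d["confidence"]<conf: continue
        c=max(cv2.findContours(d["mask"].astype(np.uint8),0,2)[0],key=cv2.contourArea)[:,0]
        w=px2w(p,c,H[n]+z0)[:,:2].astype(np.float32)
        (cx,cy),s,a=cv2.minAreaRect(w); ec=cv2.minEnclosingCircle(w)
        out.append((round(d["confidence"],2),[round(v) for v in d["bbox"]],"rect",round(cx,1),round(cy,1),np.round(s,0),round(a,1),"circ",np.round(ec[0],1),round(ec[1],1)))
    return out
E
python3 - <<'E'
from h import *
p=eyes.camera("top")
for n in H:
    print(n)
    for o in find(p,n): print("   ",*o)
E
```

```text
large_dish
    0.79 [122, 144, 152, 171] rect 621.2 303.0 [69. 65.] 45.3 circ [621.3 302.4] 36.0
small_dish
    0.52 [167, 223, 184, 238] rect 436.9 210.5 [40. 35.] 89.0 circ [436.5 210.6] 20.4
square_dish
    0.66 [309, 132, 340, 161] rect 623.8 -140.8 [57. 58.] 28.9 circ [ 625.3 -141.8] 35.7
    0.59 [178, 136, 223, 167] rect 625.0 149.0 [45. 95.] 30.3 circ [625.4 150.1] 50.3
slide
    0.75 [366, 141, 395, 172] rect 600.5 -281.1 [29. 77.] 53.5 circ [ 599.6 -282.5] 39.0
loupe
    0.68 [295, 212, 316, 228] rect 452.0 -86.1 [41. 39.] 87.9 circ [450.9 -86.1] 21.5
pad_large
    0.86 [213, 209, 247, 245] rect 443.1 82.1 [79. 79.] 74.9 circ [444.7  83.3] 41.7
    0.85 [160, 255, 197, 288] rect 340.7 205.0 [80. 83.] 44.2 circ [340.1 204.8] 42.4
pad_small
    0.68 [344, 217, 370, 238] rect 436.2 -218.7 [54. 51.] 88.6 circ [ 435.7 -219.6] 28.2
pad_square
    0.66 [412, 210, 448, 240] rect 436.3 -387.0 [73. 76.] 1.0 circ [ 435.8 -387.5] 47.8
pad_slide
    0.97 [180, 138, 223, 169] rect 628.5 150.7 [45. 97.] 32.0 circ [628.7 151.1] 50.1
vial
    0.67 [91, 224, 110, 236] rect 437.4 370.4 [47. 23.] 82.9 circ [437.5 370.4] 23.4
```

Candidates: pad_large is the black ring at (230,226), and the green disc at (179,271) is a look-alike to reject. Slide is at (381,156), and square dish at (323,147); the square-dish hit at (200,151) is really pad_slide. Large dish is at (138,153), while the spotted bowl at (220,70) is not. Small dish is at (174,230), and loupe at (304,220). I'll take the slide first and look at it close up.

>>> jog_arm(rows=[[418,-10,30,-110],[418,-10,30,-110],[418,-10,30,-110],[418,-10,30,-110],[418,-10,30,-110],[418,-10,30,-110],[418,-10,30,-110],[418,-10,30,-110],[418,-10,30,-110],[418,-10,30,-110],[418,-10,30,-110],[418,-10,30,-110]], grip=60)

```text
t: 1.85
position: [600.9, -281.1, 200.9]
eef_rot: [-3.141, -0.0, 2.258]
wrist_force: [-0.1, 0.2, 0.8]
width: 0.706
grip_force: 0.0
```

```bash
cat >> h.py <<'E'
def d(x,y,z,yaw=None,frm=None):
    """tool shift to world goal (mm, deg) from frm=(x,y,z,yawdeg) or the measured pose"""
    if frm is None:
        s=state(); frm=[*s["position"],np.degrees(s["eef_rot"][2])]
    yaw=frm[3] if yaw is None else yaw
    a=np.radians(frm[3]); dx,dy=x-frm[0],y-frm[1]
    t=(frm[3]-yaw+180)%360-180
    return np.round([dx*np.cos(a)+dy*np.sin(a),dx*np.sin(a)-dy*np.cos(a),frm[2]-z,t],1).tolist()
def st():
    s=state(); print("t",round(s["t"],2),"pos",s["position"].round(1),"rpy",np.degrees(s["eef_rot"]).round(1),"j",s["joints"].round(2),"F",s["wrist_force"].round(1),"w",round(s["width"]*85.4,1),"gf",round(s["grip_force"],1))
E
python3 - <<'E'
from h import *
st()
p=eyes.camera("wrist"); cv2.imwrite("pics/w1.png",p["image"][:,:,::-1])
print(p["origin"],p["attitude"],p["intrinsics"][0,0],p["k1"])
for n in("slide","square_dish"):
    for o in find(p,n): print(n,*o)
E
```

```text
t 1.85 pos [ 600.9 -281.1  200.9] rpy [-180.    -0.   129.4] j [-0.55  0.62  1.14 -0.    1.38 -1.24] F [-0.1  0.2  0.8] w 60.3 gf 0.0
[ 550.94949731 -218.48320575  344.4070311 ] [2.82469259e+00 9.45876826e-04 6.86772434e-01] 272.4231364372998 -0.03114319838154834
slide 0.68 [236, 146, 269, 203] rect 604.1 -282.9 [28. 75.] 53.2 circ [ 604.4 -282.9] 37.8
square_dish 0.55 [318, 68, 376, 122] rect 626.9 -142.5 [58. 53.] 30.4 circ [ 626.9 -142.3] 38.1
```

View pics/w1.png

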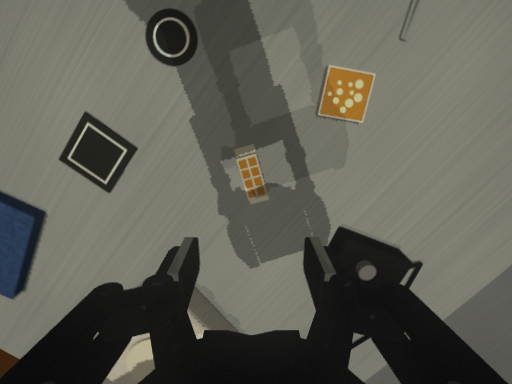

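The wrist crop confirms the slide at (252,174), the square dish at (346,95), pad_square at (98,152) and pad_small at (171,37). Next I descend on the slide.

Run:
```python
from h import *
print(d(603.5,-282.5,60,143.3), d(603.5,-282.5,2,143.3,(603.5,-282.5,60,143.3)))
p=eyes.camera("wrist")
for n in("pad_square","pad_small"):
    for o in find(p,n): print(n,*o)
```

```text
[-2.6, 1.5, 141.2, -14.5] [0.0, 0.0, 58.0, 0.0]
pad_square 0.78 [62, 112, 133, 191] rect 436.6 -387.6 [77. 77.] 1.7 circ [ 436.7 -388. ] 51.4
pad_small 0.92 [143, 9, 198, 69] rect 436.3 -219.2 [57. 57.] 57.0 circ [ 436.5 -219.2] 29.7
```

>>> jog_arm(rows=[[-2.6,1.5,141,-14],[-2.6,1.5,141,-14],[-2.6,1.5,141,-14],[-2.6,1.5,141,-14],[-2.6,1.5,165,-14],[-2.6,1.5,185,-14],[-2.6,1.5,198,-14],[-2.6,1.5,198,-14],[-2.6,1.5,198,-14]], grip=46)

```text
t: 3.05
position: [604.3, -283.1, 4.9]
eef_rot: [3.141, 0.002, 2.495]
wrist_force: [0.3, 0.6, 0.4]
width: 0.539
grip_force: 0.0
```

>>> jog_arm(rows=[[0,0,0,0],[0,0,0,0],[0,0,0,0],[0,0,0,0],[0,0,0,0],[0,0,0,0],[0,0,0,0],[0,0,0,0]], grip=15, grip_force=35)

```text
t: 3.85
position: [604.5, -283.1, 5.2]
eef_rot: [3.141, 0.003, 2.495]
wrist_force: [-0.9, 0.3, 6.1]
width: 0.296
grip_force: 35.6
```

>>> jog_arm(rows=[[0,0,-15,0],[0,0,-40,0],[0,0,-80,0],[0,0,-110,0],[0,0,-110,0]])

```text
t: 4.35
position: [605.9, -284.0, 120.0]
eef_rot: [3.141, 0.01, 2.495]
wrist_force: [1.1, -1.1, -0.0]
width: 0.292
grip_force: 34.9
```

Run:
```python
from h import *
st();print(d(628,150.5,115,122))
```

```text
t 4.35 pos [ 605.9 -284.   120. ] rpy [179.9   0.6 143. ] j [-0.55  0.69  1.24 -0.    1.2  -1.48] F [ 1.1 -1.1 -0. ] w 25.0 gf 34.9
[244.1, 360.1, 5.0, 21.0]
```

>>> jog_arm(rows=[[244,360,5,21],[244,360,5,21],[244,360,5,21],[244,360,5,21],[244,360,5,21],[244,360,5,21],[244,360,5,21],[244,360,5,21],[244,360,5,21],[244,360,5,21],[244,360,5,21],[244,360,5,21]])

```text
t: 5.55
position: [625.4, 150.8, 108.1]
eef_rot: [-3.141, 0.0, 2.128]
wrist_force: [0.3, -0.3, -0.3]
width: 0.29
grip_force: 34.9
```

Run:
```python
from h import *
st()
p=eyes.camera("wrist"); cv2.imwrite("pics/w2.png",p["image"][:,:,::-1])
for n in("pad_slide","large_dish","pad_large"):
    for o in find(p,n): print(n,*o)
for o in find(p,"slide",z0=state()["position"][2]-5): print("slide",*o)
```

```text
t 5.55 pos [625.4 150.8 108.1] rpy [-180.     0.   121.9] j [ 0.12  0.67  1.33 -0.    1.14 -0.44] F [ 0.3 -0.3 -0.3] w 24.7 gf 34.9
pad_slide 0.78 [231, 142, 279, 207] rect 622.5 164.9 [46. 65.] 30.0 circ [623.3 165. ] 38.8
pad_slide 0.62 [3, 106, 95, 199] rect 446.1 82.9 [85. 83.] 51.5 circ [446.1  82.9] 43.1
large_dish 0.82 [312, 1, 398, 81] rect 627.7 301.5 [67. 57.] 32.8 circ [625.5 304. ] 34.2
large_dish 0.59 [129, 364, 150, 384] rect 634.0 -110.1 [47. 11.] 82.6 circ [ 629.8 -109.5] 23.5
pad_large 0.82 [2, 104, 94, 199] rect 445.9 83.0 [85. 85.] 82.6 circ [445.9  83.4] 44.2
pad_large 0.54 [1, 0, 21, 11] rect 374.9 183.5 [21.  8.] 47.3 circ [376.8 181.7] 10.5
slide 0.94 [232, 189, 278, 303] rect 624.3 154.8 [26. 72.] 31.9 circ [625.  154.8] 37.1
```

View pics/w2.png

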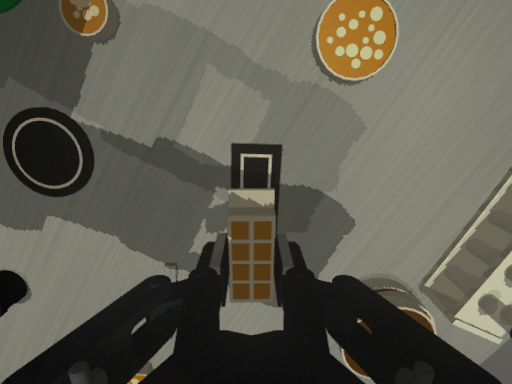

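Run:
```python
from h import *
st();print(d(629,149.2,14))
```

```text
t 5.8 pos [625.7 150.7 108.4] rpy [-180.     0.   121.9] j [ 0.12  0.67  1.33 -0.    1.14 -0.44] F [-0.1 -0.4  0.4] w 25.0 gf 34.9
[-3.0, 2.0, 94.4, 0.0]
```

>>> jog_arm(rows=[[-3,2,45,0],[-3,2,75,0],[-3,2,88,0],[-3,2,94,0],[-3,2,94,0],[-3,2,94,0],[-3,2,94,0]])

```text
t: 6.5
position: [629.9, 150.5, 16.0]
eef_rot: [3.139, 0.001, 2.129]
wrist_force: [-0.0, 0.7, -0.1]
width: 0.292
grip_force: 34.9
```

>>> jog_arm(rows=[[1,0,2,0],[1,0,4,0],[1,0,5,0],[1,0,6,0],[1,0,6,0],[1,0,6,0]])

```text
t: 7.1
position: [628.2, 151.2, 9.2]
eef_rot: [3.142, 0.0, 2.129]
wrist_force: [-2.6, -0.6, 5.9]
width: 0.295
grip_force: 35.6
```

>>> jog_arm(rows=[[0,0,0,0],[0,0,0,0],[0,0,0,0],[0,0,0,0],[0,0,0,0],[0,0,-20,0],[0,0,-60,0],[0,0,-110,0],[0,0,-160,0],[0,0,-190,0],[0,0,-190,0],[0,0,-190,0]], grip=50)

```text
t: 8.3
position: [628.2, 151.2, 198.6]
eef_rot: [3.141, 0.0, 2.129]
wrist_force: [0.8, -1.1, -0.7]
width: 0.584
grip_force: 0.0
```

Run:
```python
from h import *
st()
p=eyes.camera("wrist")
for n in("pad_slide","large_dish","pad_large","slide","small_dish"):
    for o in find(p,n,z0=4*(n=="slide")): print(n,*o)
print(d(624,302,120,122))
```

```text
t 8.3 pos [628.2 151.2 198.6] rpy [180.   0. 122.] j [ 0.12  0.59  1.21 -0.    1.34 -0.44] F [ 0.8 -1.1 -0.7] w 49.8 gf 0.0
pad_slide 0.91 [234, 130, 270, 205] rect 629.8 151.5 [47. 97.] 30.5 circ [630.3 151.2] 52.3
large_dish 0.86 [292, 21, 355, 87] rect 626.1 304.8 [66. 62.] 54.1 circ [625.9 304.6] 33.2
pad_large 0.8 [17, 0, 91, 35] rect 354.6 183.8 [84. 36.] 30.2 circ [346.1 198.5] 41.8
pad_large 0.73 [64, 104, 130, 173] rect 445.2 82.7 [84. 86.] 2.9 circ [445.4  82.3] 43.9
slide 0.98 [241, 144, 264, 199] rect 629.1 152.8 [25. 72.] 32.7 circ [629.1 152.7] 37.6
small_dish 0.57 [114, 14, 154, 56] rect 440.1 211.8 [43. 39.] 31.0 circ [440.2 212.2] 22.1
[130.0, 76.7, 76.8, -0.0]
```

Run:
```python
from h import *
print(d(625.3,304,80,122), d(625.3,304,-2,122))
```

```text
[131.1, 78.8, 116.8, -0.0] [131.1, 78.8, 198.8, -0.0]
```

>>> jog_arm(rows=[[131,79,100,0],[131,79,117,0],[131,79,117,0],[131,79,117,0],[131,79,117,0],[131,79,140,0],[131,79,160,0],[131,79,180,0],[131,79,190,0],[131,79,194,0],[131,79,194,0],[131,79,194,0]], grip=83)

```text
t: 9.8
position: [626.7, 304.2, 5.5]
eef_rot: [3.14, 0.001, 2.128]
wrist_force: [-0.3, -0.0, 0.8]
width: 0.975
grip_force: 0.0
```

Run:
```python
from h import *
st();p=eyes.camera("wrist")
cv2.imwrite("pics/w3.png",p["image"][:,:,::-1])
```

```text
t 9.8 pos [626.7 304.2   5.5] rpy [179.9   0.  122. ] j [ 0.34  0.87  1.23 -0.    1.04 -0.22] F [-0.3 -0.   0.8] w 83.2 gf 0.0
```

View pics/w3.png

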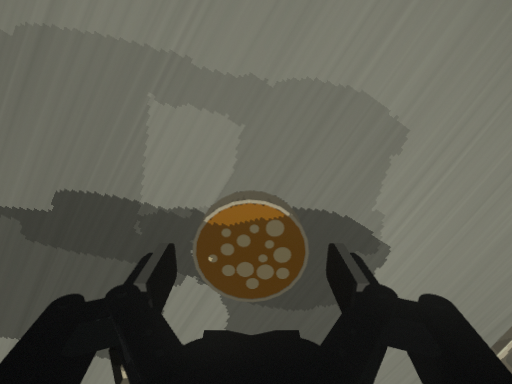

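The dish at (251,247) sits between the open fingers. I go down the last few mm and close.

>>> jog_arm(rows=[[0,0,3,0],[0,0,6,0],[0,0,7,0],[0,0,7,0],[0,0,7,0]])

```text
t: 10.35
position: [626.0, 304.1, -2.7]
eef_rot: [-3.142, 0.0, 2.129]
wrist_force: [0.2, -0.6, 0.5]
width: 0.973
grip_force: 0.0
```

>>> jog_arm(rows=[[0,0,0,0],[0,0,0,0],[0,0,0,0],[0,0,0,0],[0,0,0,0],[0,0,0,0],[0,0,0,0],[0,0,0,0]], grip=50, grip_force=40)

```text
t: 11.15
position: [626.3, 304.3, -2.2]
eef_rot: [3.141, 0.0, 2.129]
wrist_force: [0.2, -0.2, 5.6]
width: 0.73
grip_force: 44.2
```

>>> jog_arm(rows=[[0,0,-10,0],[0,0,-25,0],[0,0,-50,0],[0,0,-90,0],[0,0,-120,0],[0,0,-120,0],[0,0,-120,0]])

```text
t: 11.85
position: [626.2, 304.2, 118.7]
eef_rot: [3.14, 0.0, 2.129]
wrist_force: [-0.5, -0.2, -1.5]
width: 0.729
grip_force: 43.9
```

Run:
```python
from h import *
st();print(d(445.5,82.8,115,90))
```

```text
t 11.85 pos [626.2 304.2 118.7] rpy [179.9   0.  122. ] j [ 0.34  0.75  1.14 -0.    1.25 -0.22] F [-0.5 -0.2 -1.5] w 62.3 gf 43.9
[-92.2, -270.5, 3.7, 32.0]
```

>>> jog_arm(rows=[[-92,-270,4,32],[-92,-270,4,32],[-92,-270,4,32],[-92,-270,4,32],[-92,-270,4,32],[-92,-270,4,32],[-92,-270,4,32],[-92,-270,4,32],[-92,-270,4,32],[-92,-270,4,32]])

```text
t: 12.85
position: [446.1, 83.8, 112.9]
eef_rot: [-3.141, -0.0, 1.571]
wrist_force: [-0.5, -0.4, -0.3]
width: 0.732
grip_force: 44.0
```

Run:
```python
from h import *
st()
p=eyes.camera("wrist"); cv2.imwrite("pics/w4.png",p["image"][:,:,::-1])
z=state()["position"][2]+2.2
for o in find(p,"large_dish",z0=z): print(*o)
for n in("pad_large","small_dish"):
    for o in find(p,n): print(n,*o)
q=eyes.camera("top")
for o in find(q,"large_dish",z0=z): print(*o)
print(d(445.5,82.8,10))
```

```text
t 12.85 pos [446.1  83.8 112.9] rpy [-180.   -0.   90.] j [0.02 0.36 1.88 0.   0.91 0.02] F [-0.5 -0.4 -0.3] w 62.5 gf 44.0
0.72 [192, 198, 311, 313] rect 446.8 87.2 [69. 62.] 89.9 circ [447.   87.2] 34.9
pad_large 0.88 [210, 146, 295, 208] rect 445.7 95.3 [82. 58.] 0.9 circ [446.3  83.9] 42.5
pad_large 0.62 [79, 0, 180, 102] rect 341.8 204.5 [82. 85.] 88.8 circ [342.  205.1] 42.8
small_dish 0.61 [218, 11, 265, 71] rect 437.9 210.9 [39. 37.] 89.9 circ [438.2 210.9] 19.9
small_dish 0.36 [425, 80, 485, 166] rect 627.3 151.3 [36. 74.] 31.6 circ [624.3 149.9] 38.1
[-0.6, -0.1, 103.2, 0.0]
```

View pics/w4.png

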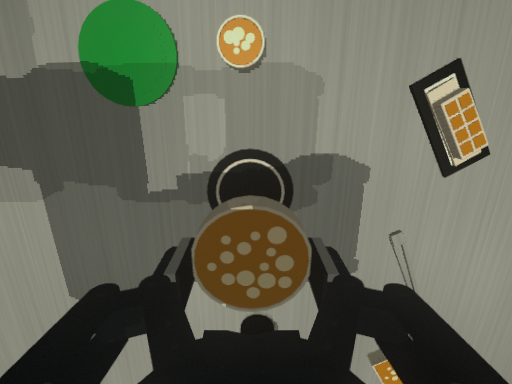

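>>> jog_arm(rows=[[-1.5,-0.5,45,0],[-1.5,-0.5,75,0],[-1.5,-0.5,95,0],[-1.5,-0.5,104,0],[-1.5,-0.5,104,0],[-1.5,-0.5,104,0],[-1.5,-0.5,104,0]])

```text
t: 13.85
position: [446.0, 81.7, 10.3]
eef_rot: [3.139, 0.0, 1.57]
wrist_force: [-0.4, -0.5, -0.1]
width: 0.725
grip_force: 44.1
```

>>> jog_arm(rows=[[0,0,3,0],[0,0,5,0],[0,0,6.5,0],[0,0,7.5,0],[0,0,8,0],[0,0,8,0],[0,0,8,0]])

```text
t: 14.55
position: [445.1, 81.6, 1.7]
eef_rot: [3.141, 0.0, 1.57]
wrist_force: [-1.9, 0.2, 6.7]
width: 0.729
grip_force: 44.9
```

Contact. I release, rise and look.

>>> jog_arm(rows=[[0,0,0,0],[0,0,0,0],[0,0,0,0],[0,0,0,0],[0,0,0,0],[0,0,-10,0],[0,0,-40,0],[0,0,-90,0],[0,0,-140,0],[0,0,-190,0],[0,0,-190,0],[0,0,-190,0]], grip=84)

```text
t: 15.75
position: [445.4, 81.7, 192.9]
eef_rot: [3.138, 0.0, 1.57]
wrist_force: [-0.4, 0.6, -0.9]
width: 0.984
grip_force: 0.0
```

Run:
```python
from h import *
st()
p=eyes.camera("wrist")
for n in("large_dish","pad_large","small_dish"):
    for o in find(p,n,z0=4*(n=="large_dish")): print(n,*o)
print(d(438,211,90),d(438,211,3))
```

```text
t 15.75 pos [445.4  81.7 192.9] rpy [179.8   0.   90. ] j [ 0.01  0.25  1.77 -0.    1.12  0.01] F [-0.4  0.6 -0.9] w 84.0 gf 0.0
large_dish 0.56 [224, 142, 277, 200] rect 446.1 84.1 [65. 64.] 89.9 circ [447.   83.9] 33.9
pad_large 0.89 [220, 137, 285, 202] rect 445.3 82.9 [82. 83.] 89.9 circ [445.9  82.3] 42.4
pad_large 0.6 [119, 21, 195, 101] rect 342.2 204.7 [81. 84.] 64.6 circ [341.8 204.3] 42.6
small_dish 0.59 [226, 34, 260, 77] rect 438.4 210.9 [35. 38.] 27.3 circ [438.5 211.1] 19.5
[129.4, -6.2, 100.0, 0.0] [129.4, -6.2, 187.0, 0.0]
```

>>> jog_arm(rows=[[129,-6,60,0],[129,-6,100,0],[129,-6,100,0],[129,-6,100,0],[129,-6,130,0],[129,-6,155,0],[129,-6,175,0],[129,-6,185,0],[129,-6,189,0],[129,-6,189,0],[129,-6,189,0],[129,-6,189,0]], grip=62)

```text
t: 17.15
position: [439.8, 210.8, 3.2]
eef_rot: [3.14, -0.0, 1.57]
wrist_force: [0.2, -1.1, 0.2]
width: 0.726
grip_force: 0.0
```

>>> jog_arm(rows=[[0,0,0,0],[0,0,0,0],[0,0,0,0],[0,0,0,0],[0,0,0,0],[0,0,0,0],[0,0,0,0],[0,0,0,0],[0,0,0,0]], grip=25, grip_force=35)

```text
t: 18.05
position: [439.5, 210.8, 3.1]
eef_rot: [3.141, -0.0, 1.57]
wrist_force: [-1.4, -1.2, 5.0]
width: 0.425
grip_force: 34.4
```

>>> jog_arm(rows=[[0,0,-10,0],[0,0,-30,0],[0,0,-70,0],[0,0,-110,0],[0,0,-110,0],[0,0,-110,0]])

```text
t: 18.65
position: [439.6, 210.8, 113.5]
eef_rot: [3.139, -0.001, 1.57]
wrist_force: [-0.3, -0.4, -0.7]
width: 0.427
grip_force: 35.1
```

>>> jog_arm(rows=[[-430,-3,0,0],[-430,-3,0,0],[-430,-3,0,0],[-430,-3,0,0],[-430,-3,0,0],[-430,-3,0,0],[-430,-3,0,0],[-430,-3,0,0],[-430,-3,0,0],[-430,-3,0,0],[-430,-3,0,0],[-430,-3,0,0]])

```text
t: 19.85
position: [435.3, -217.9, 111.5]
eef_rot: [-3.14, -0.002, 1.571]
wrist_force: [0.8, 0.4, 0.0]
width: 0.425
grip_force: 35.1
```

Run:
```python
from h import *
st()
p=eyes.camera("wrist")
z=state()["position"][2]-3.1
for o in find(p,"small_dish",z0=z): print(*o)
for n in("pad_small","loupe"):
    for o in find(p,n): print(n,*o)
print(d(436.3,-219.3,14))
```

```text
t 19.85 pos [ 435.3 -217.9  111.5] rpy [-1.799e+02 -1.000e-01  9.000e+01] j [-0.62  0.41  1.79  0.    0.94 -0.62] F [0.8 0.4 0. ] w 36.3 gf 35.1
0.87 [216, 212, 285, 288] rect 436.0 -213.9 [36. 44.] 0.1 circ [ 435.9 -214. ] 22.2
pad_small 0.96 [221, 163, 282, 219] rect 437.1 -216.9 [57. 54.] 0.1 circ [ 437.2 -218.9] 29.4
loupe 0.58 [245, 0, 301, 69] rect 453.9 -89.0 [39. 44.] 0.1 circ [452.7 -89.2] 22.2
[-1.1, 0.3, 98.3, 0.0]
```

>>> jog_arm(rows=[[-2,1,45,0],[-2,1,75,0],[-2,1,92,0],[-2,1,99,0],[-2,1,101,0],[-2,1,103,0],[-2,1,104,0],[-2,1,105,0],[-2,1,105,0],[-2,1,105,0]])

```text
t: 21.05
position: [437.0, -221.5, 7.6]
eef_rot: [3.141, 0.0, 1.57]
wrist_force: [0.1, -0.6, 0.2]
width: 0.426
grip_force: 35.1
```

>>> jog_arm(rows=[[1,0,0,0],[1,0,0.5,0],[1,0,1,0],[1,0,1,0]])

```text
t: 21.45
position: [436.9, -220.3, 7.0]
eef_rot: [3.141, 0.0, 1.57]
wrist_force: [-2.1, 2.4, 8.2]
width: 0.423
grip_force: 36.0
```

>>> jog_arm(rows=[[0,0,0,0],[0,0,0,0],[0,0,0,0],[0,0,0,0],[0,0,0,0],[0,0,-10,0],[0,0,-40,0],[0,0,-90,0],[0,0,-140,0],[0,0,-190,0],[0,0,-190,0],[0,0,-190,0]], grip=60)

```text
t: 22.65
position: [437.2, -220.5, 197.8]
eef_rot: [3.139, 0.002, 1.57]
wrist_force: [-0.1, 0.2, -2.1]
width: 0.701
grip_force: 0.0
```

Run:
```python
from h import *
st()
p=eyes.camera("wrist")
for n in("small_dish","pad_small","square_dish","loupe"):
    for o in find(p,n,z0=4*(n=="small_dish")): print(n,*o)
for y in(30,120): print(d(626.5,-142,90,y))
```

```text
t 22.65 pos [ 437.2 -220.5  197.8] rpy [1.798e+02 1.000e-01 9.000e+01] j [-0.62  0.31  1.67 -0.    1.16 -0.62] F [-0.1  0.2 -2.1] w 59.9 gf 0.0
small_dish 0.72 [237, 154, 267, 188] rect 438.2 -218.4 [40. 37.] 89.9 circ [ 438.8 -217.8] 20.4
small_dish 0.63 [226, 147, 270, 193] rect 437.0 -215.0 [54. 53.] 89.9 circ [ 437.5 -215. ] 28.2
pad_small 0.66 [228, 146, 270, 194] rect 437.5 -219.3 [56. 55.] 89.9 circ [ 437.1 -219.3] 28.9
square_dish 0.78 [384, 77, 444, 139] rect 624.6 -141.5 [61. 59.] 29.4 circ [ 625.2 -142. ] 40.1
loupe 0.94 [246, 26, 285, 74] rect 453.2 -88.2 [42. 40.] 42.1 circ [452.5 -88.7] 22.4
[78.0, 190.2, 104.8, 60.0]
[78.0, 190.2, 104.8, -30.0]
```

>>> jog_arm(rows=[[78,190,60,-29.5],[78,190,105,-29.5],[78,190,105,-29.5],[78,190,105,-29.5],[78,190,105,-29.5],[78,190,105,-29.5],[78,190,105,-29.5],[78,190,105,-29.5],[78,190,105,-29.5]], grip=77)

```text
t: 23.8
position: [626.5, -143.3, 92.3]
eef_rot: [3.141, 0.001, 2.084]
wrist_force: [0.4, -0.0, 0.1]
width: 0.902
grip_force: 0.0
```

Run:
```python
from h import *
st()
p=eyes.camera("wrist"); cv2.imwrite("pics/w5.png",p["image"][:,:,::-1])
for o in find(p,"square_dish"): print(*o)
print(d(625.5,-142,0,119.6))
```

```text
t 23.8 pos [ 626.5 -143.3   92.3] rpy [1.800e+02 1.000e-01 1.194e+02] j [-0.34  0.68  1.35 -0.    1.11 -0.86] F [ 0.4 -0.   0.1] w 77.0 gf 0.0
0.9 [221, 166, 288, 230] rect 627.5 -140.3 [55. 57.] 30.6 circ [ 627.6 -140.7] 38.1
[1.7, -0.4, 92.3, -0.2]
```

View pics/w5.png

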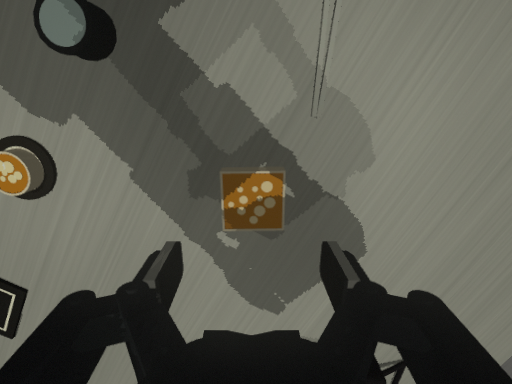

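The square dish at (253,200) is centred and squared between the fingers, so I descend and grip.

>>> jog_arm(rows=[[2,0.5,40,-0.5],[2,0.5,65,-0.5],[2,0.5,82,-0.5],[2,0.5,90,-0.5],[2,0.5,92,-0.5],[2,0.5,92,-0.5],[2,0.5,92,-0.5]])

```text
t: 24.6
position: [627.1, -140.8, 0.6]
eef_rot: [3.14, 0.002, 2.094]
wrist_force: [0.0, -0.7, 0.8]
width: 0.904
grip_force: 0.0
```

>>> jog_arm(rows=[[0,0,0,0],[0,0,0,0],[0,0,0,0],[0,0,0,0],[0,0,0,0],[0,0,0,0],[0,0,0,0],[0,0,0,0],[0,0,0,0]], grip=42, grip_force=38)

```text
t: 25.5
position: [627.0, -140.7, 0.4]
eef_rot: [3.141, 0.001, 2.094]
wrist_force: [-0.7, 0.6, 5.0]
width: 0.622
grip_force: 40.5
```

>>> jog_arm(rows=[[0,0,-10,0],[0,0,-30,0],[0,0,-70,0],[0,0,-110,0],[0,0,-110,0],[0,0,-110,0]])

```text
t: 26.1
position: [626.8, -140.6, 110.7]
eef_rot: [3.14, 0.002, 2.094]
wrist_force: [-0.1, 0.5, -2.2]
width: 0.622
grip_force: 40.2
```

Run:
```python
from h import *
st()
print(d(436.5,-387.5,115,91.3))
```

```text
t 26.1 pos [ 626.8 -140.6  110.7] rpy [1.799e+02 1.000e-01 1.200e+02] j [-0.34  0.66  1.34 -0.    1.14 -0.86] F [-0.1  0.5 -2.2] w 53.1 gf 40.2
[-118.9, -288.2, -4.3, 28.7]
```

>>> jog_arm(rows=[[-119,-288,-4,28.7],[-119,-288,-4,28.7],[-119,-288,-4,28.7],[-119,-288,-4,28.7],[-119,-288,-4,28.7],[-119,-288,-4,28.7],[-119,-288,-4,28.7],[-119,-288,-4,28.7],[-119,-288,-4,28.7],[-119,-288,-4,28.7],[-119,-288,-4,28.7]])

```text
t: 27.2
position: [437.3, -386.0, 113.1]
eef_rot: [-3.141, -0.0, 1.595]
wrist_force: [-0.5, 0.7, -0.3]
width: 0.619
grip_force: 40.2
```

Run:
```python
from h import *
st()
p=eyes.camera("wrist"); cv2.imwrite("pics/w6.png",p["image"][:,:,::-1])
z=state()["position"][2]-.5
for o in find(p,"square_dish",z0=z): print(*o)
for o in find(p,"pad_square"): print(*o)
print(d(436.5,-387.5,4.5))
```

```text
t 27.2 pos [ 437.3 -386.   113.1] rpy [-180.    -0.    91.4] j [-0.85  0.56  1.52  0.    1.06 -0.88] F [-0.5  0.7 -0.3] w 52.9 gf 40.2
0.75 [199, 206, 305, 307] rect 437.8 -385.1 [55. 62.] 1.5 circ [ 437.6 -385.8] 39.3
0.88 [212, 154, 287, 206] rect 436.3 -375.9 [73. 53.] 1.9 circ [ 436.7 -375.6] 43.8
[-0.9, -0.5, 108.8, 0.0]
```

View pics/w6.png

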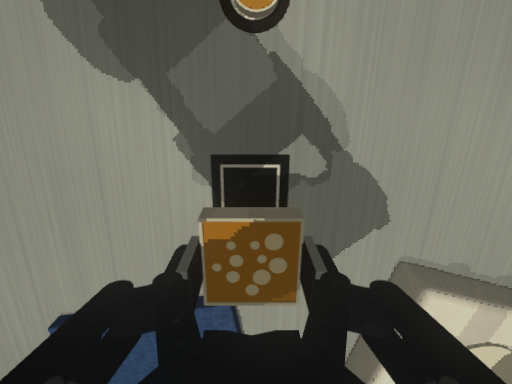

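>>> jog_arm(rows=[[-0.5,-1,45,0],[-0.5,-1,75,0],[-0.5,-1,95,0],[-0.5,-1,101,0],[-0.5,-1,104,0],[-0.5,-1,106,0],[-0.5,-1,107,0],[-0.5,-1,107,0],[-0.5,-1,107,0]])

```text
t: 28.25
position: [435.6, -388.2, 7.0]
eef_rot: [3.141, 0.001, 1.593]
wrist_force: [0.1, 0.4, -1.1]
width: 0.62
grip_force: 40.2
```

>>> jog_arm(rows=[[1.5,0.5,1,0],[1.5,0.5,2,0],[1.5,0.5,2.5,0],[1.5,0.5,2.8,0],[1.5,0.5,2.8,0]])

```text
t: 28.75
position: [435.9, -386.3, 4.3]
eef_rot: [3.141, 0.0, 1.593]
wrist_force: [-1.1, 2.3, 6.5]
width: 0.622
grip_force: 41.1
```

>>> jog_arm(rows=[[0,0,0,0],[0,0,0,0],[0,0,0,0],[0,0,0,0],[0,0,0,0],[0,0,-10,0],[0,0,-40,0],[0,0,-90,0],[0,0,-140,0],[0,0,-190,0],[0,0,-190,0],[0,0,-190,0]], grip=77)

```text
t: 29.95
position: [436.1, -386.8, 195.5]
eef_rot: [3.139, 0.003, 1.593]
wrist_force: [0.1, 0.3, -0.4]
width: 0.901
grip_force: 0.0
```

Run:
```python
from h import *
st()
p=eyes.camera("wrist")
for n in("small_dish","pad_small","square_dish","pad_square","loupe"):
    for o in find(p,n,z0=4*("dish" in n)): print(n,*o)
print(d(452.5,-88,120,90))
```

```text
t 29.95 pos [ 436.1 -386.8  195.5] rpy [179.9   0.2  91.3] j [-0.86  0.47  1.42 -0.    1.25 -0.88] F [ 0.1  0.3 -0.4] w 76.9 gf 0.0
small_dish 0.5 [224, 0, 277, 51] rect 436.3 -228.6 [55. 45.] 1.3 circ [ 436.6 -223.9] 27.9
square_dish 0.86 [228, 149, 275, 196] rect 437.2 -386.5 [57. 58.] 1.2 circ [ 437.7 -386.4] 38.5
pad_square 0.68 [222, 140, 280, 200] rect 437.1 -387.1 [74. 74.] 1.2 circ [ 436.5 -387.5] 50.2
loupe 0.38 [229, 151, 277, 197] rect 437.0 -382.3 [54. 54.] 1.2 circ [ 436.6 -383.1] 36.0
[297.5, 23.7, 72.1, 1.3]
```

>>> jog_arm(rows=[[297,24,72,1.3],[297,24,72,1.3],[297,24,72,1.3],[297,24,72,1.3],[297,24,72,1.3],[297,24,72,1.3],[297,24,72,1.3],[297,24,72,1.3],[297,24,72,1.3]], grip=66)

```text
t: 31.15
position: [453.6, -89.7, 121.5]
eef_rot: [3.141, 0.001, 1.57]
wrist_force: [0.4, -0.4, -0.4]
width: 0.771
grip_force: 0.0
```

Run:
```python
from h import *
st()
p=eyes.camera("wrist"); cv2.imwrite("pics/w7.png",p["image"][:,:,::-1])
for n in("loupe","large_dish","pad_large"):
    for o in find(p,n,z0=4*("dish" in n)): print(n,*o)
print(d(452.5,-88,6))
```

```text
t 31.15 pos [453.6 -89.7 121.5] rpy [180.   0.  90.] j [-0.36  0.36  1.85 -0.    0.94 -0.36] F [ 0.4 -0.4 -0.4] w 65.9 gf 0.0
loupe 0.56 [227, 165, 272, 216] rect 453.4 -83.5 [46. 40.] 90.0 circ [455.  -83.6] 23.5
large_dish 0.63 [210, 271, 259, 311] rect 438.1 -200.9 [48. 53.] 88.2 circ [ 438.5 -205.6] 28.9
large_dish 0.6 [203, 0, 278, 30] rect 445.4 57.8 [21. 57.] 89.8 circ [445.5  67.7] 28.4
pad_large 0.74 [194, 0, 291, 42] rect 445.6 56.8 [33. 81.] 89.9 circ [445.7  72.4] 40.3
[2.3, -0.9, 115.7, 0.0]
```

View pics/w7.png

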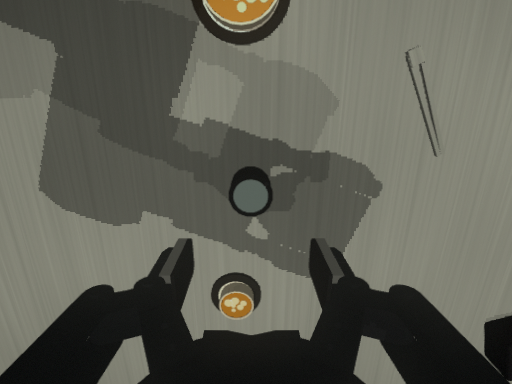

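The loupe's lens is at (251,196), between the fingers. I descend, grip it and lift.

>>> jog_arm(rows=[[3,-0.5,45,0],[3,-0.5,80,0],[3,-0.5,100,0],[3,-0.5,110,0],[3,-0.5,114,0],[3,-0.5,114,0],[3,-0.5,114,0]])

```text
t: 32.05
position: [453.5, -86.4, 8.4]
eef_rot: [3.14, 0.001, 1.57]
wrist_force: [0.2, -0.0, 0.4]
width: 0.775
grip_force: 0.0
```

>>> jog_arm(rows=[[0,0,0,0],[0,0,0,0],[0,0,0,0],[0,0,0,0],[0,0,0,0],[0,0,0,0],[0,0,0,0],[0,0,0,0],[0,0,0,0]], grip=28, grip_force=40)

```text
t: 32.95
position: [453.2, -86.1, 8.5]
eef_rot: [3.14, 0.001, 1.57]
wrist_force: [-1.6, -0.6, 6.5]
width: 0.456
grip_force: 39.7
```

>>> jog_arm(rows=[[0,0,-10,0],[0,0,-30,0],[0,0,-70,0],[0,0,-110,0],[0,0,-110,0],[0,0,-110,0]])

```text
t: 33.55
position: [453.1, -86.0, 118.7]
eef_rot: [3.139, 0.001, 1.57]
wrist_force: [-0.1, -0.6, -1.3]
width: 0.453
grip_force: 40.5
```

Run:
```python
from h import *
st()
print(d(446,83.5,120,90))
```

```text
t 33.55 pos [453.1 -86.  118.7] rpy [1.799e+02 1.000e-01 9.000e+01] j [-0.35  0.36  1.85 -0.    0.93 -0.35] F [-0.1 -0.6 -1.3] w 38.7 gf 40.5
[169.5, -7.2, -1.3, -0.0]
```

>>> jog_arm(rows=[[170,-7,0,0],[170,-7,0,0],[170,-7,0,0],[170,-7,0,0],[170,-7,0,0],[170,-7,0,0],[170,-7,0,0]])

```text
t: 34.25
position: [445.6, 83.1, 116.9]
eef_rot: [-3.14, 0.0, 1.569]
wrist_force: [-0.3, -0.1, -0.7]
width: 0.457
grip_force: 40.5
```

Run:
```python
from h import *
st()
p=eyes.camera("wrist"); cv2.imwrite("pics/w8.png",p["image"][:,:,::-1])
z=state()["position"][2]-8.5
for o in find(p,"loupe",z0=z): print(*o)
for n in("large_dish","pad_large"):
    for o in find(p,n,z0=4*("dish" in n)): print(n,*o)
print(d(446,83.5,32))
```

```text
t 34.25 pos [445.6  83.1 116.9] rpy [-179.9    0.    89.9] j [ 0.02  0.35  1.87 -0.    0.92  0.02] F [-0.3 -0.1 -0.7] w 39.1 gf 40.5
0.75 [408, 57, 486, 174] rect 530.7 157.7 [23. 45.] 29.3 circ [530.8 158.1] 24.2
0.68 [213, 214, 288, 308] rect 446.3 88.6 [53. 39.] 90.0 circ [446.9  88.5] 26.9
large_dish 0.58 [215, 157, 284, 216] rect 446.2 88.4 [58. 63.] 90.0 circ [446.7  84.9] 33.5
pad_large 0.98 [211, 146, 293, 221] rect 445.2 87.6 [82. 75.] 2.5 circ [445.9  83.2] 42.3
pad_large 0.9 [82, 0, 177, 102] rect 341.7 204.6 [83. 84.] 88.7 circ [342.  204.8] 42.6
pad_large 0.59 [424, 78, 485, 162] rect 635.8 151.2 [38. 80.] 32.3 circ [633.3 149.4] 41.4
[0.4, 0.1, 85.4, 0.0]
```

View pics/w8.png

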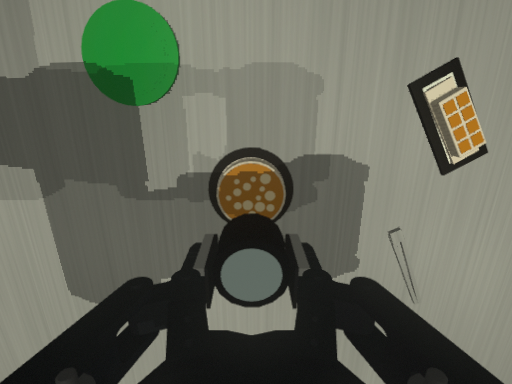

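>>> jog_arm(rows=[[2,0.5,40,0],[2,0.5,65,0],[2,0.5,78,0],[2,0.5,83,0],[2,0.5,84,0],[2,0.5,85,0],[2,0.5,85,0],[2,0.5,85,0]])

```text
t: 35.25
position: [446.8, 86.0, 33.1]
eef_rot: [3.14, 0.0, 1.57]
wrist_force: [1.0, 0.6, -1.2]
width: 0.453
grip_force: 40.5
```

>>> jog_arm(rows=[[-1,-0.5,2,0],[-1,-0.5,3,0],[-1,-0.5,3.8,0],[-1,-0.5,4.5,0],[-1,-0.5,4.5,0],[-1,-0.5,4.5,0]])

```text
t: 35.85
position: [445.9, 85.0, 28.5]
eef_rot: [3.141, 0.0, 1.57]
wrist_force: [-1.7, -0.2, 6.5]
width: 0.453
grip_force: 41.3
```

>>> jog_arm(rows=[[0,0,0,0],[0,0,0,0],[0,0,0,0],[0,0,0,0],[0,0,0,0],[0,0,0,0],[0,0,-10,0],[0,0,-40,0],[0,0,-90,0],[0,0,-140,0],[0,0,-160,0],[0,0,-160,0]], grip=66)

```text
t: 37.05
position: [447.7, 85.1, 192.0]
eef_rot: [3.133, -0.0, 1.57]
wrist_force: [-0.0, 0.0, 0.1]
width: 0.77
grip_force: 0.0
```

Run:
```python
from h import *
st()
p=eyes.camera("wrist"); cv2.imwrite("pics/w9.png",p["image"][:,:,::-1])
for n,z in(("loupe",20),("large_dish",4),("pad_large",0),("slide",4),("pad_slide",0)):
    for o in find(p,n,z0=z): print(n,*o)
p=eyes.camera("top"); cv2.imwrite("pics/t9.png",cv2.resize(p["image"][:,:,::-1][110:290,80:460],None,fx=2,fy=2))
for o in find(p,"vial"): print(*o)
```

```text
t 37.05 pos [447.7  85.1 192. ] rpy [179.5  -0.   90. ] j [ 0.02  0.25  1.77 -0.    1.11  0.02] F [-0.   0.   0.1] w 65.7 gf 0.0
loupe 0.9 [229, 160, 264, 199] rect 447.2 87.3 [44. 37.] 89.8 circ [446.2  87.2] 22.6
loupe 0.55 [222, 147, 274, 202] rect 446.0 95.0 [56. 54.] 1.5 circ [447.1  93.3] 29.9
large_dish 0.93 [222, 148, 275, 200] rect 445.7 86.5 [64. 61.] 7.7 circ [446.   84.3] 33.1
pad_large 0.66 [214, 138, 280, 204] rect 445.7 83.6 [80. 82.] 47.1 circ [446.4  82.9] 42.2
slide 0.86 [380, 86, 430, 153] rect 626.0 150.9 [33. 74.] 32.0 circ [622.3 148.7] 38.1
pad_slide 0.74 [367, 67, 434, 157] rect 629.3 150.7 [49. 98.] 30.4 circ [630.  151.1] 53.4
0.56 [90, 223, 101, 233] rect 441.3 383.4 [21. 25.] 61.0 circ [440.4 381.8] 13.1
```

View pics/w9.png

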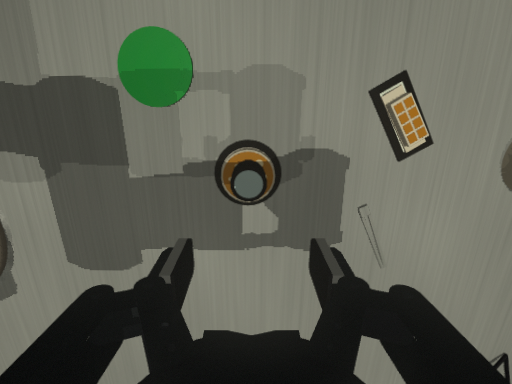

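View pics/t9.png

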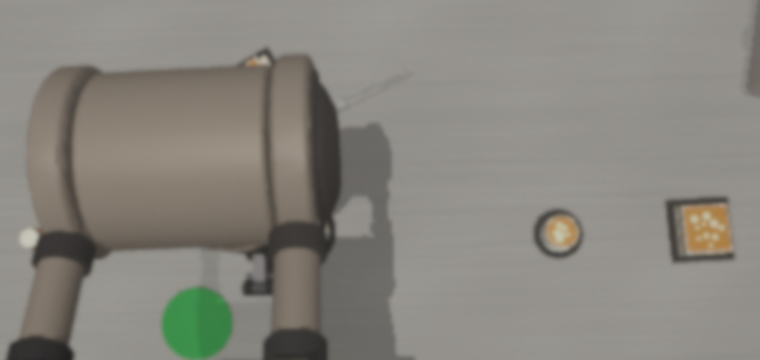

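The wrist view shows the loupe at (248,183) inside the large dish's rim, and the dish is on its pad. The top view shows the small dish and the square dish on theirs, and the vial is still standing.

```bash
python3 -c "
from cell import workorder; print(workorder.hand_in())"
```

```text
the job is handed in; nothing more can be done
None
```

I placed all four vessels on their own pads, stood the loupe on the large dish's lid, left the vial untouched, and handed the job in at about 37 s. The last camera checks put every vessel within about 3 mm of its pad centre and the loupe within about 3 mm of the dish centre; the hand-in gave no verdict.

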